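Stand the top-heavy handrail post on its base plate

ROBOT

A 7-joint arm with a two-finger parallel gripper is mounted at the origin on the work surface. World frame = base frame: x ahead of the robot, y to its left, z up, the work surface at z = 0. Lengths are in m, angles in rad, forces in N, time in s.
With the tool pointing down it reaches from about 0.425 to 0.925 m from the base axis. Payload 6.8 kg.
Tool frame: the origin (TCP) lies between the finger pads; the fingertips stand r.tip_reach ahead of it and the grasp point (between the pads) lies 11 mm behind it (r.tip_reach is the distance from the TCP to the fingertips, in m); z points along the fingers, y is the direction in which the jaws open and shut (so a half turn about z gives the same grasp; the last joint's range is limited). The gripper opens to 85 mm and grips with 20 to 120 N. Pads are 22 mm wide; open, the fingers measure 114 mm over their backs; the gripper's body (76 mm by 85 mm) begins 54 mm behind the grasp point. The pads swing forward as they close: fully open they stand 13 mm farther back than shut.
Start: joints at [-0.108, 0.477, 0.022, 1.555, -0.011, 1.109, -0.083], TCP at [0.675, 0, 0.239] pointing down, gripper open.
Joint ranges: [-2.96, 2.96], [-0.34, 2.1], [-1.41, 1.46], [0.24, 2.44], [-1.37, 4.51], [0.17, 1.92], [-2.96, 2.96]. Speed limits (rad/s): [2.39, 2.39, 3.14, 3.14, 3.14, 3.14, 3.14].

INTERFACE

Orientations are given as a rotation vector (axis times angle).
In Python, from bench import r, eyes, spotter gives the robot as it stands.
- The arm moves only by the tool carry_out, never from a script. Its argument "series" is text: rows parted by semicolons, each of 5 numbers parted by spaces: the shift along the tool's x, y, z in cm, then the turn about the tool's z in rad, then the opening, from 0 (shut) to 1 (fully open). In form: x y z yaw gripper; .... A call has 1 to 8 rows; each row shifts and turns the commanded pose from where the row before left it, along the tool's axes as they then stand; what a row does not reach is not made up. A row lasts 1/8 s, in which the tool goes at most 62.5 mm and 10.7 degrees, less where a joint would pass 70% of its speed; a pose out of reach is approached as far as the arm can. A call with a gripper value outside its range is refused whole. The fingers move at their own pace and stop on an object; "grip_force" is the grip in N (left out, the last holds). Time passes only in rows, so rows that do not move let the fingers close. It gives the time, the measured TCP pose, the force and the opening at its end, in the units of the state.
- r.get_obs(): the state, without advancing time (a new reading comes with each control period).
- eyes.grab_frame(name): name is "scene" or "side" or "wrist"; returns a dict with "color" (420x560x3 uint8, blue, green, red), "intrinsics" (3x3 intrinsics, pixels), "R" (3x3) and "t" (3): a world point X has camera coordinates R X + t; the wrist camera has in their place "T_tool_cam" (4x4, takes a point from camera to tool coordinates, whose origin is the TCP and whose axes are the flange's). Camera axes: x right, y down, z forward; pixel columns grow to the right and rows downward; lengths in m; the calibration is good to about 2 mm. A picture is of the moment at which its call begins: read the wrist's pose just before it. There is no depth.
- r.hand_in(): hands the job in, once; it reports no verdict.
Trained networks look in a picture, given as the dict that the camera call returned (one of the last four; its "shot" number tells which), for a name from the list of things; names that differ only in an ending like _2 or _b are one class to them, and where a whole thing is asked for, a point or a joint stands for the part that bears it (a point fixed in the world has none). Each returns a list of dicts, best first, with "confidence" (0 to 1); they miss things now and then, are a little off and sometimes report something else, mostly with a low value. They report only what shows in the picture. A call takes as long as a camera call. They do not tell look-alikes from the thing itself.
- spotter.search_frame(picture, query): "uv" ([column, row] in pixels, amid what is visible of it).
- spotter.trace(picture, query): "pixels" (420x560 bool, what is visible of it) and "uv" ([column, row] in pixels, amid what is visible of it).
- spotter.mark_of(picture, query): "uv" ([column, row] in pixels: a listed point, or the origin of a listed thing).
The state is a dict: "clock": time; "joints": joint angles; "qvel": joint speeds; "tau": joint torques, N m; "tcp_pos": TCP position; "orientation": TCP orientation; "contact_force": force on the tool from outside, world axes, zero at the start; "moment": the same for the moment, N m; "grip_width": finger opening in m.
Only numpy, scipy, OpenCV 4.12 (cv2) and the standard library are available. Lean on these libraries where they do the work, as an engineer would, in place of code of your own. Each camera call takes 0.05 s, during which the arm holds its last target.

TASK

Take the handrail post that has a rectangular open sleeve on top and stand it upright in the middle of the base plate edged with green tape, with the sleeve's open ends pointing along the black line drawn across that plate. The post is top-heavy: keep it upright all the way and lower it right down onto the plate before you let go. Leave the ball-topped post and the black-capped post standing where they are.

Things in the scene. Friction and masses are not known exactly. Their poses are not given: they have to be found in the camera images.
- sleeve_post: Loose top-heavy post, 200 mm tall, 0.6-0.95 kg: foot 48x48x6, 27 mm tube, rigid bright sleeve on top (156-200 mm above the foot's underside), 60 long on its x, 40 wide on y: flat sides to grip from above; open through along x (24 wide, 28 high). Centre of mass about 130 mm up; tips when leaned 10 degrees. Origin: centre of the foot's underside, z up the tube. Either way round will do.
- green_plate: Fixed steel plate edged with green tape, 130 x 130 x 10 mm, flat on the table. Origin: centre of its underside, z up; its top surface is 10 mm above. A black line 5 mm wide crosses its middle along its x axis; tape (18 mm wide) and line are paper-thin. An identical plate edged with yellow tape is the wrong one.
- ball_post: Bystander post, loose: same 48 mm foot and 27 mm tube, a steel ball 50 mm across on top, 200 mm tall in all. Origin: centre of the underside of its foot, z up. Stays where it is.
- cap_post: Bystander post, loose: same foot and tube, a flat round black cap 48 mm across on top, 152 mm tall in all; it stands farther from the robot than the plates. Origin: centre of the underside of its foot, z up. Stays where it is.
Things that resemble listed ones, but are neither listed nor needed, are in the scene too. What is shaped like the sleeve_post but brown, pink or yellow is not meant.

How it is judged:
On the way, in this order (a step that is already met when the one before it is completed fails the run):
1. the sleeve post is lifted clear of the table (foot more than 25 mm up) (height (world z) of sleeve_post above 0.025 m), for 0.1 s.
2. the sleeve post is lowered onto the green-taped plate (foot within 8 mm of its surface, within 20 mm of its middle) while the fingers still hold it (z of sleeve_post in the frame of green_plate below 0.018 m and horizontal distance between sleeve_post and green_plate below 0.02 m and contact force between the fingers and sleeve_post above 0.5 N), for 0.1 s.
At the end, for the whole second after the job is handed in: The sleeve post stands at rest flat on the green-taped plate, upright, its foot centred within 15 mm of the plate's middle and its sleeve along the black line within 15 degrees (either way round); the ball post and the cap post stand upright within 30 mm of where they began (horizontal distance between sleeve_post and green_plate below 0.015 m and z of sleeve_post in the frame of green_plate between 0.006 and 0.014 m and angle between each of sleeve_post, ball_post, cap_post's own z axis and vertical below 0.1 rad and angle between the x axis of sleeve_post and the x axis of green_plate, either way round below 0.26 rad and linear speed of sleeve_post below 0.02 m/s and angular speed of sleeve_post below 0.1 rad/s and distance of each of ball_post, cap_post from where it was at the start of the episode below 0.03 m); the robot touches nothing.
It fails at once if the sleeve post leans more than 25 degrees (angle between sleeve_post's own z axis and vertical above 0.436 rad).
It fails at once if the ball post is tipped (25 degrees) or shifted more than 30 mm (angle between ball_post's own z axis and vertical above 0.436 rad or distance of ball_post from where it was at the start of the episode above 0.03 m).
It fails at once if the cap post is tipped (25 degrees) or shifted more than 30 mm (angle between cap_post's own z axis and vertical above 0.436 rad or distance of cap_post from where it was at the start of the episode above 0.03 m).
It also fails if it takes over 48 s, if anything falls off the work surface, if the arm or the gripper's body presses on something with over 40 N, if the wrist force passes 120 N, or if a joint passes its speed limit or range.

## Working session

There is one attempt and no reset: what is moved stays moved. The work goes in short steps, Python scripts to look and compute and a tool call to move; the robot and the scene stay as the last step left them, time stands still between calls to the robot, and variables do not carry over. Pictures are saved under pics/ and viewed, and the job is handed in when it is done.

Besides the shell and the picture viewer there is one more tool, called after ">>>" by a JSON object that holds its "api" and its "payload". carry_out: Moves the arm, as the interface text tells. Its arguments: {"type":"object","properties":{"series":{"type":"string"},"grip_force":{"type":"number"}},"required":["series"]}

```bash
mkdir -p pics; cat > h.py <<'E'
from bench import r, eyes, spotter
import numpy as np, cv2
from scipy.spatial.transform import Rotation as Ro
E
python3 - <<'E'
from h import *
o=r.get_obs(); print(o['clock'],o['tcp_pos'],o['orientation'],o['grip_width'],r.tip_reach)
for n in ['scene','side','wrist']:
    f=eyes.grab_frame(n); cv2.imwrite(f'pics/{n}0.png',f['color']); np.save(f'{n}0.npy',f,allow_pickle=True)
    for q in ['sleeve_post','green_plate','ball_post','cap_post']:
        print(n,q,[(np.round(d['uv'],1).tolist(),round(d['confidence'],2)) for d in spotter.mark_of(f,q)])
    if n!='wrist':print(f['intrinsics'],-f['R'].T@f['t'])
    else: print(f['T_tool_cam'])
E
```

```text
0.0 [6.74403250e-01 2.86407109e-06 2.38297995e-01] [-2.22051745e+00 -2.22057139e+00  2.20194422e-03] 0.0854596005658371 0.008
scene sleeve_post [([322.8, 184.1], 0.87), ([290.3, 173.5], 0.76), ([330.0, 166.9], 0.57)]
scene green_plate [([271.7, 205.1], 0.97)]
scene ball_post [([166.3, 275.6], 0.83)]
scene cap_post [([326.5, 249.2], 0.61)]
[[433.88163679   0.         282.97466934]
 [  0.         433.88163679 213.60523433]
 [  0.           0.           1.        ]] [ 1.14126007 -0.70261489  0.71761808]
side sleeve_post [([263.5, 306.1], 0.97), ([279.4, 363.9], 0.64), ([322.7, 322.6], 0.59), ([204.5, 309.8], 0.57)]
side green_plate [([310.0, 237.7], 0.8)]
side ball_post [([331.3, 130.5], 0.75)]
side cap_post [([332.7, 131.8], 0.74), ([212.6, 202.5], 0.61)]
[[504.85810926   0.         273.51197898]
 [  0.         504.85810926 209.61841389]
 [  0.           0.           1.        ]] [0.45442628 0.79425157 0.89299654]
wrist sleeve_post []
wrist green_plate [([94.3, 68.5], 0.82)]
wrist ball_post []
wrist cap_post [([349.0, 135.3], 0.95)]
[[-8.94921908e-06 -9.51981693e-01 -3.06154954e-01  7.82893731e-02]
 [ 9.99999987e-01  4.08281768e-05 -1.56185276e-04  1.00581002e-03]
 [ 1.61185272e-04 -3.06154951e-01  9.51981681e-01 -1.34736673e-01]
 [ 0.00000000e+00  0.00000000e+00  0.00000000e+00  1.00000000e+00]]
```

View pics/scene0.png

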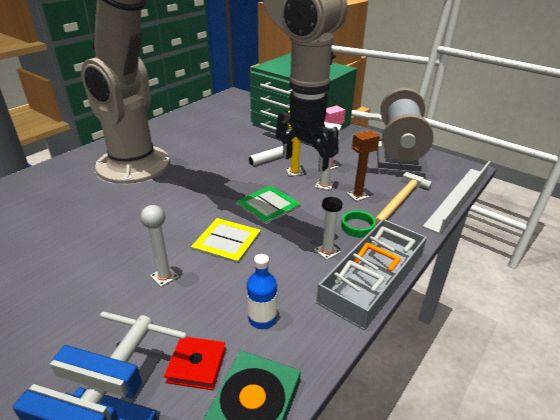

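View pics/side0.png

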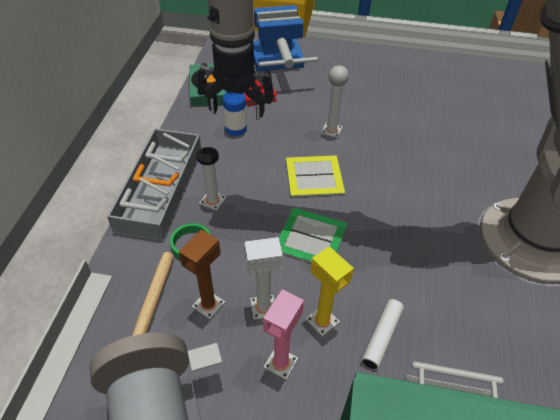

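View pics/wrist0.png

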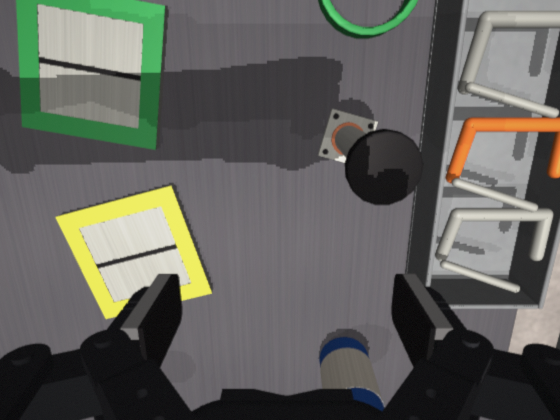

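The side view shows four sleeve-shaped posts: brown (200,252), bright grey (264,256), pink (283,314) and yellow (331,270). Only the bright grey one fits, because the other colours are excluded. I'll confirm it in a crop and triangulate.

```bash
cat >> h.py <<'E'
def ray(f,uv):
    K=f['intrinsics']; d=np.linalg.inv(K)@np.array([uv[0],uv[1],1.]); 
    c=-f['R'].T@f['t']; return c, f['R'].T@d
def onz(f,uv,z):
    c,d=ray(f,uv); return c+d*(z-c[2])/d[2]
def ld(n): 
    return np.load(n+'.npy',allow_pickle=True).item()
def wristcal(f,o):
    T=np.eye(4);T[:3,:3]=Ro.from_rotvec(o['orientation']).as_matrix();T[:3,3]=o['tcp_pos']
    M=np.linalg.inv(T@f['T_tool_cam']); f=dict(f); f['R']=M[:3,:3]; f['t']=M[:3,3]; return f
def proj(f,X):
    p=f['intrinsics']@(f['R']@np.asarray(X)+f['t']); return p[:2]/p[2]
E
python3 - <<'E'
from h import *
s=ld('side0'); c=ld('scene0')
for n,uv in dict(grey=(263.5,306.1),pink=(279.4,363.9),yel=(322.7,322.6),brn=(204.5,309.8),ball=(331.3,130.5),cap=(212.6,202.5)).items(): print('side',n,onz(s,uv,0).round(4))
for n,uv in dict(grey=(322.8,184.1),ball=(166.3,275.6),cap=(326.5,249.2)).items(): print('scene',n,onz(c,uv,0).round(4))
print('plate',onz(s,(310,237.7),0),onz(c,(271.7,205.1),0))
a=cv2.resize(s['color'][215:395,160:370],None,fx=3,fy=3,interpolation=cv2.INTER_CUBIC)
cv2.imwrite('pics/crop1.png',a)
a=cv2.resize(c['color'][95:215,230:400],None,fx=4,fy=4,interpolation=cv2.INTER_CUBIC)
cv2.imwrite('pics/crop2.png',a)
E
```

```text
side grey [0.5607 0.2855 0.    ]
side pink [0.5075 0.399  0.    ]
side yel [0.4393 0.299  0.    ]
side brn [0.6745 0.3167 0.    ]
side ball [ 0.4886 -0.2823 -0.    ]
side cap [0.7349 0.0358 0.    ]
scene grey [0.5555 0.2885 0.    ]
scene ball [ 0.4913 -0.2785  0.    ]
scene cap [0.7325 0.035  0.    ]
plate [4.93511198e-01 9.47682523e-02 1.11022302e-16] [0.50320672 0.09976267 0.        ]
```

View pics/crop1.png

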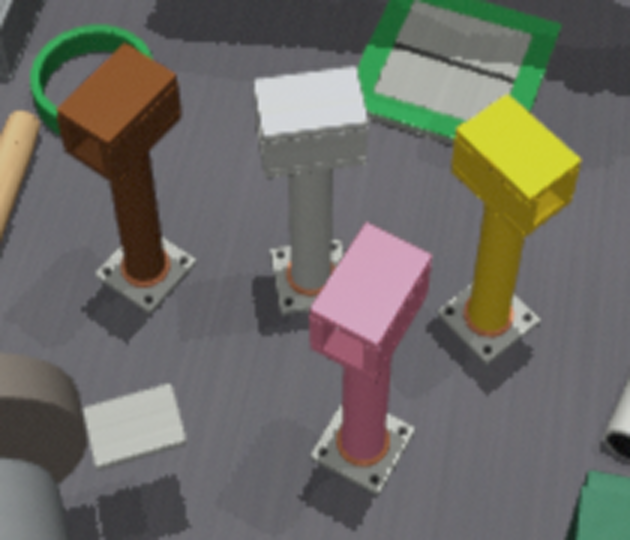

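View pics/crop2.png

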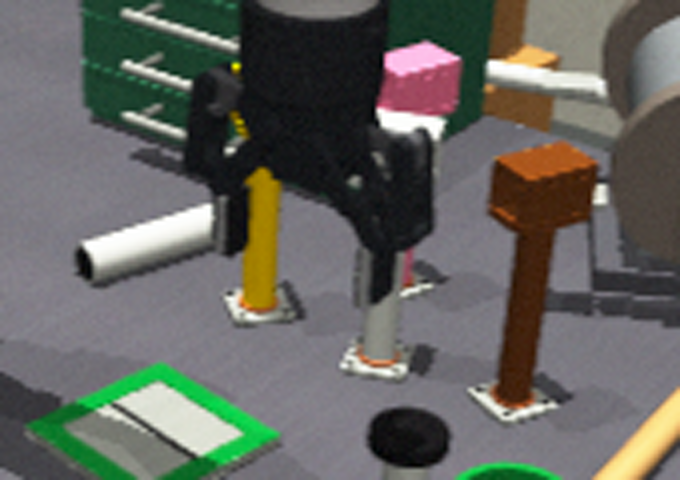

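The crop confirms the bright grey post at side (264,256), with its foot near (0.558, 0.287). Next, the yaw of its sleeve and of the plate's line.

```bash
python3 - <<'E'
from h import *
s=ld('side0'); c=ld('scene0')
P=[onz(s,(160+x/3,215+y/3),0.2)[:2] for x,y in [(256,82),(352,69),(368,118),(261,138)]]
print(np.round(P,4), np.mean(P,0)); P=np.array(P)
for a,b in [(0,1),(3,2),(0,3),(1,2)]:
    d=P[b]-P[a]; print(np.linalg.norm(d),np.degrees(np.arctan2(d[1],d[0])))
# plate
o=r.get_obs(); w=wristcal(ld('wrist0'),dict(o)) 
for f,n in [(s,'side'),(c,'scene'),(w,'wrist')]:
    hsv=cv2.cvtColor(f['color'],cv2.COLOR_BGR2HSV); m=cv2.inRange(hsv,(50,120,60),(75,255,255))
    k,l,st,ce=cv2.connectedComponentsWithStats(m)
    for i in range(1,k):
        if st[i,4]>300:
            pts=np.argwhere(l==i)[:,::-1]; g=np.array([onz(f,p,0.01)[:2] for p in pts],dtype=np.float32)
            R=cv2.minAreaRect(g); print(n,st[i],np.round(R[0],4),np.round(R[1],4),round(R[2],1))
for f,uvs in [(s,[(289,230),(337,243)]),(w,[(38,58),(141,78)])]:
    a,b=[onz(f,u,0.01) for u in uvs]; d=b-a; print(a,b,np.degrees(np.arctan2(d[1],d[0])))
E
```

```text
[[0.5926 0.2834]
 [0.5403 0.2633]
 [0.5251 0.2958]
 [0.5811 0.321 ]] [0.55976276 0.29085349]
0.05601684999678311 -158.94775139192888
0.061426429387542475 -155.77904403340406
0.03930153504498694 106.9678794019334
0.035894615134858275 115.07227926370834
side [280 208  67  53 943] [0.4923 0.0957] [0.1304 0.1298] 80.0
side [170 223  40  36 364] [0.765  0.1552] [0.0979 0.063 ] 61.7
scene [ 250   53   41   71 1522] [-0.1376  0.8806] [0.1996 0.9448] 36.7
scene [237 186  63  35 569] [0.4937 0.0937] [0.1311 0.1315] 80.0
scene [342 210  34  28 531] [0.7404 0.1696] [0.1175 0.0915] 89.8
scene [ 222  351   78   69 1149] [ 0.8439 -0.3623] [0.1234 0.1031] 17.2
wrist [  16    0  149  149 8313] [0.4922 0.0961] [0.1296 0.1301] 80.1
wrist [321   0  97  36 981] [0.7493 0.1391] [0.0283 0.0851] 90.0
[0.5423407  0.09026015 0.01      ] [0.43278171 0.10548891 0.01      ] 172.08656301107243
[0.44581013 0.10543569 0.01      ] [0.53916559 0.08793602 0.01      ] -10.617000699670607
```

>>> {"api": "carry_out", "payload": {"series": "0 0 -1 0.168 0.8;0 0 -1 0.168 0.8;0 0 -1 0.168 0.8;0 0 -1 0.168 0.8;0 0 -1 0.168 0.8;0 0 0 0.168 0.8;0 0 0 0.168 0.8;0 0 0 0 0.8", "grip_force": 60}}

```text
clock: 1.75
tcp_pos: [0.675, 0.0002, 0.2893]
orientation: [3.08, 0.619, -0.0]
contact_force: [-0.5, -0.2, 0.5]
grip_width: 0.0687
```

```bash
cat >> h.py <<'E'
def delta(target):
    o=r.get_obs(); M=Ro.from_rotvec(o['orientation']).as_matrix()
    print('clk',round(o['clock'],2),'tcp',np.round(o['tcp_pos'],4),'heading',round(np.degrees(np.arctan2(M[1,0],M[0,0])),2),'tilt',np.round(M[:,2],4),'w',round(o['grip_width'],4),'F',np.round(o['contact_force'],2),'q',np.round(o['joints'],2))
    print('tool shift cm',np.round(100*M.T@(np.array(target)-o['tcp_pos']),2))
E
python3 -c "
from h import *
delta([.559,.289,.288])"
```

```text
clk 1.75 tcp [6.750e-01 2.000e-04 2.893e-01] heading 22.71 tilt [-0.e+00 -2.e-04 -1.e+00] w 0.0687 F [-0.51 -0.19  0.47] q [-0.29  0.45  0.28  1.51 -0.13  1.2  -1.16]
tool shift cm [  0.45 -31.12   0.12]
```

>>> {"api": "carry_out", "payload": {"series": "0 -3 0 0 0.8;0.1 -5 0 0 0.8;0.1 -5 0 0 0.8;0.1 -5 0 0 0.8;0.1 -5 0 0 0.8;0 -5 0 0 0.8;0 -3.1 0 0 0.8;0 0 0 0 0.8"}}

```text
clock: 2.75
tcp_pos: [0.5574, 0.2922, 0.2892]
orientation: [-3.076, -0.63, 0.001]
contact_force: [-0.4, -0.6, -0.0]
grip_width: 0.068
```

```bash
python3 - <<'E'
from h import *
delta([.559,.289,.288])
o=r.get_obs(); f=eyes.grab_frame('wrist'); w=wristcal(f,o); np.save('wrist1.npy',w,allow_pickle=True)
cv2.imwrite('pics/wrist1.png',f['color'])
t=spotter.trace(f,'sleeve_post')
for d in t: print(d['uv'],d['confidence'],d['pixels'].sum())
print([(d['uv'],d['confidence']) for d in spotter.mark_of(f,'sleeve_post')])
E
```

```text
clk 2.75 tcp [0.5574 0.2922 0.2892] heading 23.15 tilt [-8.0e-04  1.4e-03 -1.0e+00] w 0.068 F [-0.4  -0.59 -0.  ] q [-0.71  0.36  0.18  1.62 -0.07  1.16 -1.69]
tool shift cm [0.02 0.36 0.12]
[126.9, 203.5] 0.93 10154
[295.2, 197.8] 0.92 6853
[235.6, 325.7] 0.71 7368
[339.8, 45.4] 0.68 8569
[([184.3, 166.0], 0.93), ([314.9, 61.7], 0.79), ([292.7, 156.0], 0.74), ([245.0, 243.8], 0.67)]
```

View pics/wrist1.png

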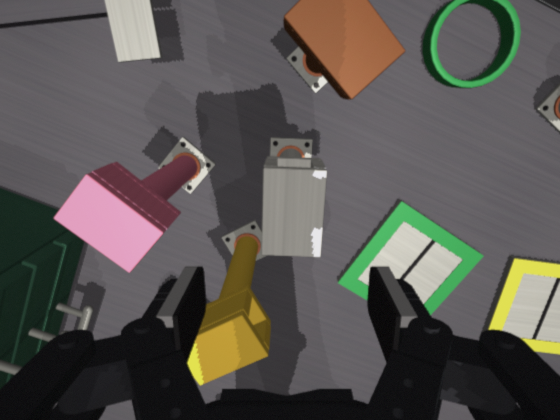

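```bash
python3 - <<'E'
from h import *
w=ld('wrist1')
cv2.imwrite('pics/crop3.png',cv2.resize(w['color'][140:270,230:360],None,fx=4.5,fy=4.5,interpolation=cv2.INTER_CUBIC))
E
```

```text
(no output)
```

View pics/crop3.png

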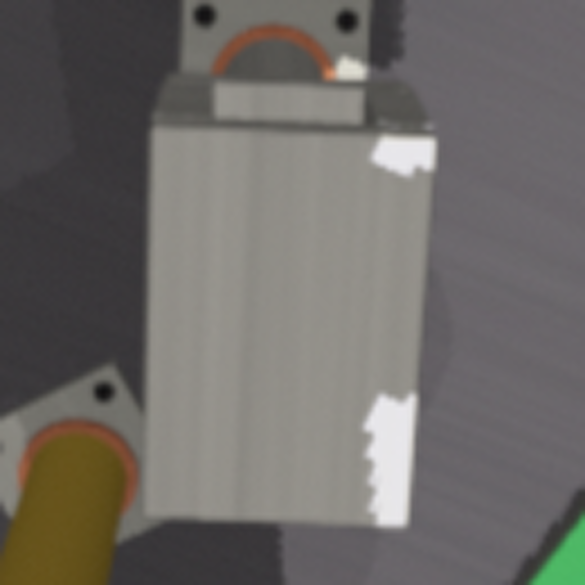

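```bash
python3 - <<'E'
from h import *
w=ld('wrist1')
P=np.array([onz(w,(230+x/4.5-.4,140+y/4.5-.4),0.2)[:2] for x,y in [(152,127),(436,130),(410,526),(146,516)]])
print(P.round(4),P.mean(0))
for a,b in [(0,1),(3,2),(3,0),(2,1)]:
    d=P[b]-P[a]; print(np.linalg.norm(d),np.degrees(np.arctan2(d[1],d[0])))
delta([*P.mean(0),0.288])
E
```

```text
[[0.5816 0.3177]
 [0.5967 0.2814]
 [0.5405 0.2594]
 [0.5264 0.2964]] [0.5613056  0.28871378]
0.03936692844716205 -67.44572854090684
0.03957375021352724 -69.18818495206084
0.05918112272580492 21.178813859990097
0.0603799575339547 21.385065018959722
clk 2.9 tcp [0.5598 0.2871 0.2894] heading 22.62 tilt [ 5.e-04 -7.e-04 -1.e+00] w 0.068 F [ 0.12 -1.02  0.84] q [-0.71  0.36  0.18  1.62 -0.07  1.16 -1.69]
tool shift cm [ 0.2  -0.09  0.14]
```

```bash
python3 - <<'E'
from h import *
o=r.get_obs(); f=eyes.grab_frame('wrist'); w=wristcal(f,o); np.save('wrist2.npy',w,allow_pickle=True)
cv2.imwrite('pics/crop4.png',cv2.resize(w['color'][140:270,230:360],None,fx=4.5,fy=4.5,interpolation=cv2.INTER_CUBIC))
delta([.561,.2887,.288])
E
```

```text
clk 2.95 tcp [0.56   0.2868 0.2894] heading 22.55 tilt [ 5.e-04 -8.e-04 -1.e+00] w 0.0687 F [-0.18 -0.06  0.  ] q [-0.71  0.36  0.18  1.62 -0.07  1.16 -1.69]
tool shift cm [ 0.17 -0.14  0.14]
```

View pics/crop4.png

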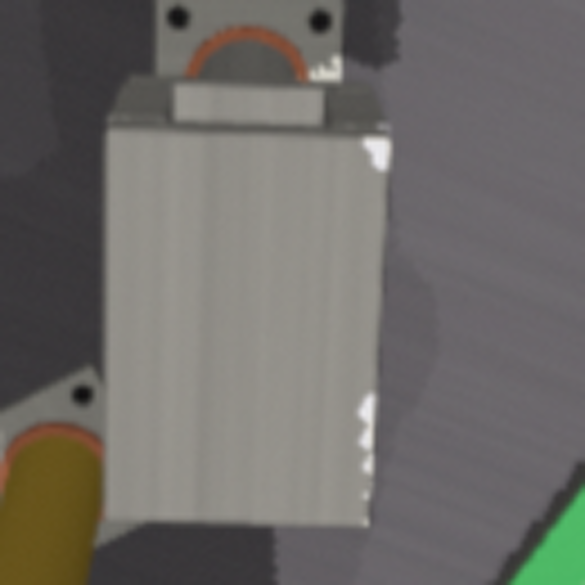

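```bash
python3 - <<'E'
from h import *
w=ld('wrist2')
P=np.array([onz(w,(230+x/4.5-.4,140+y/4.5-.4),0.2)[:2] for x,y in [(107,127),(391,130),(369,526),(103,519)]])
print(P.round(4),P.mean(0))
for a,b in [(0,1),(3,2),(3,0),(2,1)]:
    d=P[b]-P[a]; print(np.linalg.norm(d),np.degrees(np.arctan2(d[1],d[0])))
delta([*P.mean(0),0.168])
E
```

```text
[[0.582  0.318 ]
 [0.5967 0.2815]
 [0.5403 0.2599]
 [0.526  0.2971]] [0.56123943 0.28910324]
0.0394028327391018 -68.00798865182294
0.03989293635527845 -69.06201308373387
0.05971368296542083 20.461582689556877
0.060436440166198736 20.938240836969232
clk 2.95 tcp [0.56   0.2868 0.2894] heading 22.55 tilt [ 5.e-04 -8.e-04 -1.e+00] w 0.0687 F [-0.18 -0.06  0.  ] q [-0.71  0.36  0.18  1.62 -0.07  1.16 -1.69]
tool shift cm [ 0.21 -0.18 12.14]
```

>>> {"api": "carry_out", "payload": {"series": "0.2 -0.2 1 0.024 0.8;0 0 2 0 0.8;0 0 2 0 0.8;0 0 2 0 0.8;0 0 2 0 0.8;0 0 2 0 0.8;0 0 0.9 0 0.8;0 0 0 0 0.8"}}

```text
clock: 3.95
tcp_pos: [0.56, 0.2907, 0.1696]
orientation: [3.087, 0.578, -0.002]
contact_force: [-0.2, -0.4, -0.3]
grip_width: 0.0682
```

```bash
python3 - <<'E'
from h import *
delta([.5612,.289,.17])
f=eyes.grab_frame('side');cv2.imwrite('pics/side1.png',cv2.resize(f['color'][150:390,120:400],None,fx=2.5,fy=2.5))
delta([.5612,.289,.17])
E
```

```text
clk 3.95 tcp [0.56   0.2907 0.1696] heading 21.2 tilt [-1.1e-03 -9.0e-04 -1.0e+00] w 0.0682 F [-0.2  -0.43 -0.27] q [-0.7   0.48  0.16  1.74 -0.09  0.93 -1.7 ]
tool shift cm [ 0.05  0.2  -0.04]
clk 4.0 tcp [0.5605 0.291  0.1704] heading 21.21 tilt [ 2.e-04 -1.e-04 -1.e+00] w 0.0684 F [ 0.73 -0.43  0.41] q [-0.7   0.48  0.16  1.74 -0.09  0.93 -1.7 ]
tool shift cm [-0.01  0.21  0.04]
```

View pics/side1.png

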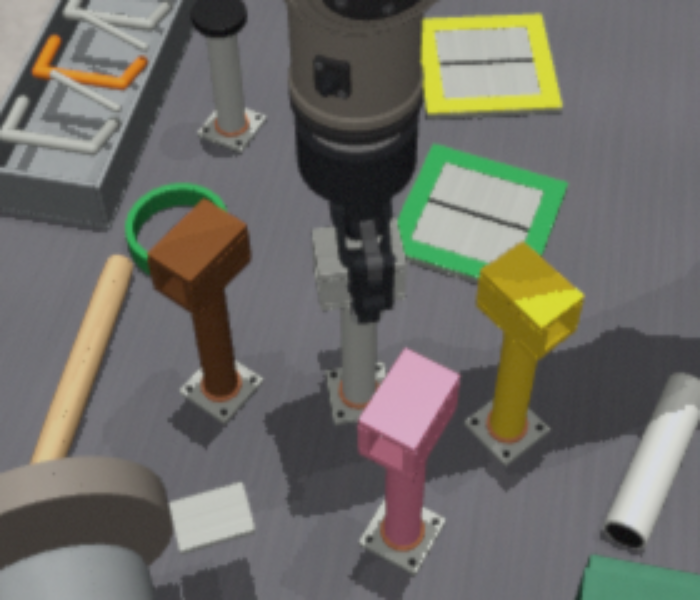

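The fingers straddle the sleeve. I'll centre 2 mm along y and then close gently.

>>> {"api": "carry_out", "payload": {"series": "0 0.2 0 0 0.7;0 0 0 0 0.6;0 0 0 0 0.55;0 0 0 0 0.5;0 0 0 0 0.45;0 0 0 0 0.4;0 0 0 0 0.3;0 0 0 0 0.2", "grip_force": 50}}

```text
clock: 5.0
tcp_pos: [0.561, 0.2896, 0.1706]
orientation: [-3.087, -0.579, -0.001]
contact_force: [-0.1, 0.8, 3.1]
grip_width: 0.0394
```

>>> {"api": "carry_out", "payload": {"series": "0 0 0 0 0.1;0 0 0 0 0;0 0 0 0 0;0 0 0 0 0", "grip_force": 80}}

```text
clock: 5.5
tcp_pos: [0.5611, 0.2896, 0.1707]
orientation: [-3.087, -0.579, -0.001]
contact_force: [-1.2, 0.5, 5.1]
grip_width: 0.0393
```

```bash
python3 - <<'E'
from h import *
delta([.5612,.289,.17])
f=eyes.grab_frame('side');cv2.imwrite('pics/side2.png',cv2.resize(f['color'][150:390,120:400],None,fx=2.5,fy=2.5))
E
```

```text
clk 5.5 tcp [0.5611 0.2896 0.1707] heading 21.25 tilt [ 5.e-04  5.e-04 -1.e+00] w 0.0393 F [-1.19  0.48  5.1 ] q [-0.7   0.48  0.16  1.74 -0.09  0.93 -1.69]
tool shift cm [-0.01  0.06  0.07]
```

View pics/side2.png

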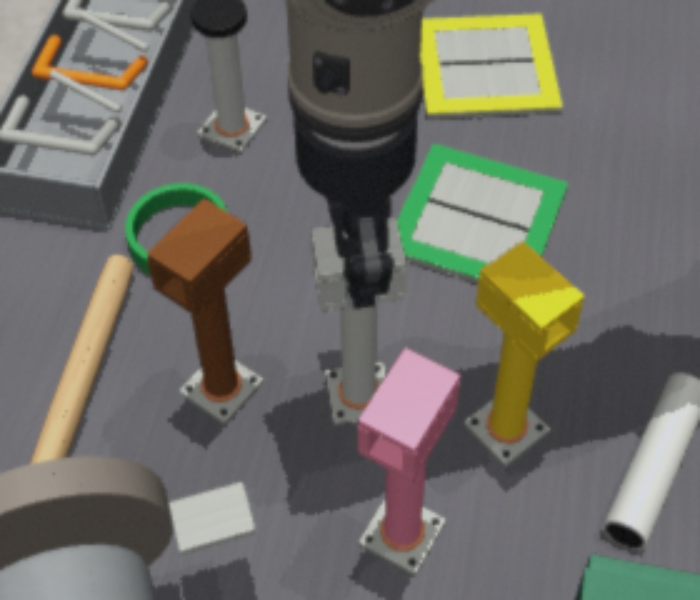

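>>> {"api": "carry_out", "payload": {"series": "0 0 -0.3 0 0;0 0 -0.7 0 0;0 0 -1 0 0;0 0 -1 0 0;0 0 -1 0 0;0 0 -1 0 0;0 0 -0.7 0 0;0 0 -0.3 0 0"}}

```text
clock: 6.55
tcp_pos: [0.5611, 0.2894, 0.2309]
orientation: [-3.088, -0.579, -0.001]
contact_force: [-0.3, -0.6, -7.1]
grip_width: 0.0392
```

```bash
python3 - <<'E'
from h import *
f=eyes.grab_frame('side');cv2.imwrite('pics/side3.png',cv2.resize(f['color'][100:390,120:400],None,fx=2,fy=2))
delta([.4925,.0955,.23])
E
```

```text
clk 6.6 tcp [0.561  0.2895 0.231 ] heading 21.24 tilt [ 6.e-04  4.e-04 -1.e+00] w 0.0387 F [-0.06 -0.75 -7.74] q [-0.71  0.41  0.18  1.68 -0.08  1.05 -1.7 ]
tool shift cm [-13.42  15.6    0.09]
```

View pics/side3.png

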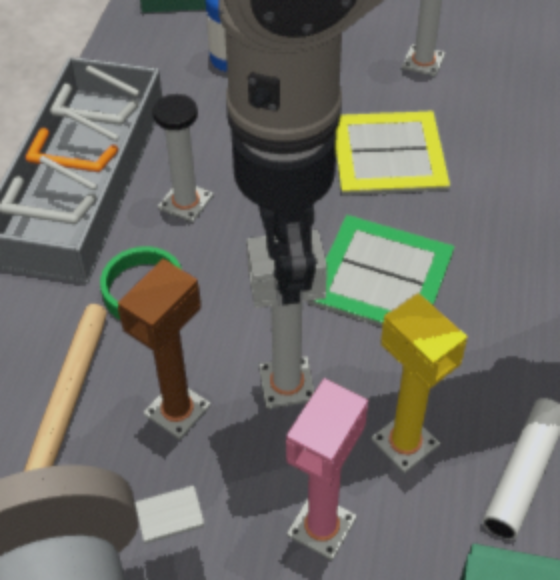

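Lifted about 60 mm and upright; the wrist reads about 7.7 N of weight. Moving over the green plate now.

>>> {"api": "carry_out", "payload": {"series": "-0.67 0.78 0 0 0;-1.34 1.56 0 0 0;-2 2.34 0 0 0;-2.7 3.12 0 0 0;-2.7 3.12 0 0 0;-2 2.34 0 0 0;-1.34 1.56 0 0 0;-0.67 0.78 0 0 0"}}

```text
clock: 7.6
tcp_pos: [0.4918, 0.0938, 0.2304]
orientation: [-3.088, -0.577, -0.0]
contact_force: [0.4, 1.3, -7.8]
grip_width: 0.0392
```

>>> {"api": "carry_out", "payload": {"series": "0 0 0 0.04 0;0 0 0 0.09 0;0 0 0 0.095 0;0 0 0 0.095 0;0 0 0 0.095 0;0 0 0 0.09 0;0 0 0 0.04 0;0 0 0 0 0"}}

```text
clock: 8.6
tcp_pos: [0.4925, 0.0962, 0.2304]
orientation: [-3.13, 0.271, -0.001]
contact_force: [-0.2, 1.1, -8.5]
grip_width: 0.0393
```

```bash
python3 - <<'E'
from h import *
delta([.4925,.0957,.2309])
for n in ['side','scene','wrist']:
    o=r.get_obs(); f=eyes.grab_frame(n); 
    if n=='wrist': f=wristcal(f,o)
    np.save(n+'3.npy',f,allow_pickle=True)
    print(n,[(np.round(d['uv'],1).tolist(),round(d['confidence'],2)) for d in spotter.mark_of(f,'sleeve_post')])
s=ld('side3')['color'][150:340,210:400]; c=ld('scene3')['color'][60:250,200:390]
cv2.imwrite('pics/both3.png',cv2.resize(np.hstack([s,c]),None,fx=2.1,fy=2.1,interpolation=cv2.INTER_CUBIC))
cv2.imwrite('pics/wrist3.png',ld('wrist3')['color'])
for n in ['side','scene']: print(proj(ld(n+'3'),[.4925,.0957,.06]),proj(ld(n+'3'),[.4925,.0957,.26]))
E
```

```text
clk 8.6 tcp [0.4925 0.0962 0.2304] heading -9.88 tilt [ 4.e-04  4.e-04 -1.e+00] w 0.0393 F [-0.17  1.09 -8.48] q [-0.59  0.2   0.31  1.99 -0.08  0.96 -1.98]
tool shift cm [ 0.    0.05 -0.06]
side [([325.0, 322.7], 0.82), ([208.6, 308.5], 0.73), ([313.2, 220.3], 0.71)]
scene [([296.2, 173.8], 0.96), ([361.4, 196.0], 0.95), ([329.9, 167.7], 0.95)]
wrist [([2.4, 205.9], 0.98), ([114.5, 246.5], 0.89), ([24.2, 19.5], 0.83), ([284.0, 185.2], 0.81)]
[312.27713163 220.94940542] [319.89376353 151.79388133]
[267.8962858  186.85360759] [267.78641975 120.26427439]
```

View pics/both3.png

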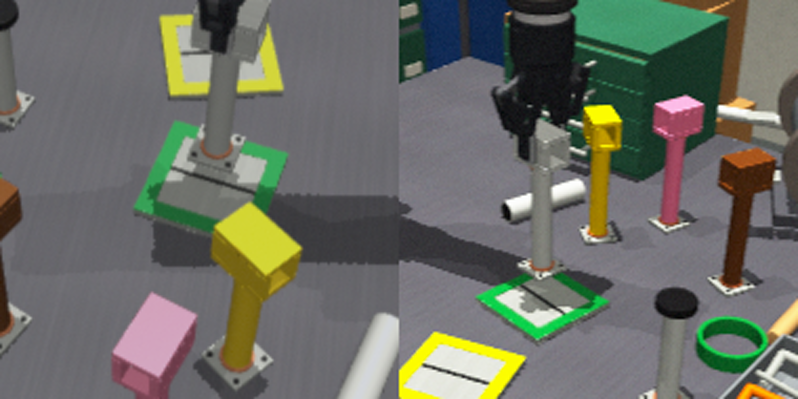

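View pics/wrist3.png

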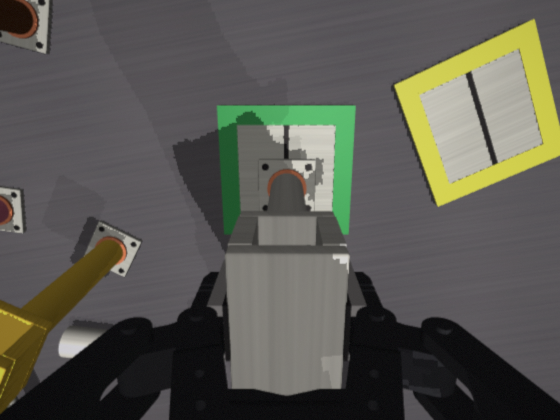

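Foot mark at side (313,220) agrees with the predicted (312,221). In the wrist view the foot (287,185) is square with the plate and on the line. Lowering.

>>> {"api": "carry_out", "payload": {"series": "0 0 0.4 0 0;0 0 0.8 0 0;0 0 1 0 0;0 0 1 0 0;0 0 0.7 0 0;0 0 0.4 0 0;0 0 0.2 0 0;0 0 0 0 0"}}

```text
clock: 9.9
tcp_pos: [0.4925, 0.0954, 0.1854]
orientation: [-3.13, 0.273, -0.0]
contact_force: [0.4, -0.0, -8.2]
grip_width: 0.0386
```

```bash
python3 - <<'E'
from h import *
delta([.4925,.0957,.1807])
E
```

```text
clk 9.9 tcp [0.4925 0.0954 0.1854] heading -9.98 tilt [ 2.e-04  1.e-04 -1.e+00] w 0.0386 F [ 0.41 -0.03 -8.21] q [-0.57  0.26  0.3   2.04 -0.1   0.86 -1.96]
tool shift cm [-0.   -0.03  0.47]
```

>>> {"api": "carry_out", "payload": {"series": "0 0 0.1 0 0;0 0 0.1 0 0;0 0 0.1 0 0;0 0 0.1 0 0;0 0 0 0 0"}}

```text
clock: 10.52
tcp_pos: [0.4923, 0.0954, 0.1812]
orientation: [3.13, -0.273, -0.0]
contact_force: [0.5, 0.4, -9.0]
grip_width: 0.0392
```

>>> {"api": "carry_out", "payload": {"series": "0 0 0.05 0 0;0 0 0.05 0 0;0 0 0 0 0;0 0 0 0 0"}}

```text
clock: 11.02
tcp_pos: [0.4926, 0.0954, 0.1807]
orientation: [-3.129, 0.273, -0.001]
contact_force: [-1.1, -0.4, -1.9]
grip_width: 0.0391
```

>>> {"api": "carry_out", "payload": {"series": "0 0 0.05 0 0;0 0 0 0 0;0 0 0 0 0"}}

```text
clock: 11.4
tcp_pos: [0.4928, 0.0953, 0.1807]
orientation: [-3.129, 0.274, -0.001]
contact_force: [-3.0, -1.1, 6.1]
grip_width: 0.0392
```

```bash
python3 - <<'E'
from h import *
delta([.4925,.0957,.1807])
for n in ['side','scene','wrist']:
    o=r.get_obs(); f=eyes.grab_frame(n)
    if n=='wrist': f=wristcal(f,o)
    np.save(n+'4.npy',f,allow_pickle=True)
s=ld('side4')['color'][150:340,210:400]; c=ld('scene4')['color'][60:250,200:390]
cv2.imwrite('pics/both4.png',cv2.resize(np.hstack([s,c]),None,fx=2.1,fy=2.1,interpolation=cv2.INTER_CUBIC))
cv2.imwrite('pics/wrist4.png',ld('wrist4')['color'])
E
```

```text
clk 11.4 tcp [0.4928 0.0953 0.1807] heading -9.99 tilt [ 9.e-04  5.e-04 -1.e+00] w 0.0392 F [-2.97 -1.07  6.06] q [-0.57  0.27  0.3   2.04 -0.11  0.85 -1.95]
tool shift cm [-0.04 -0.03 -0.  ]
```

View pics/both4.png

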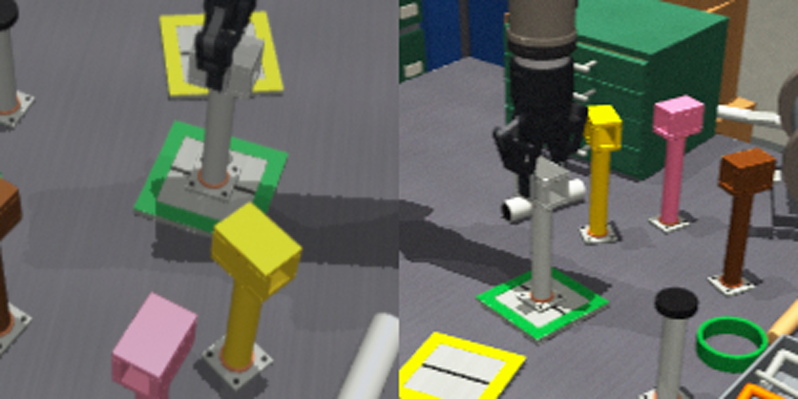

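View pics/wrist4.png

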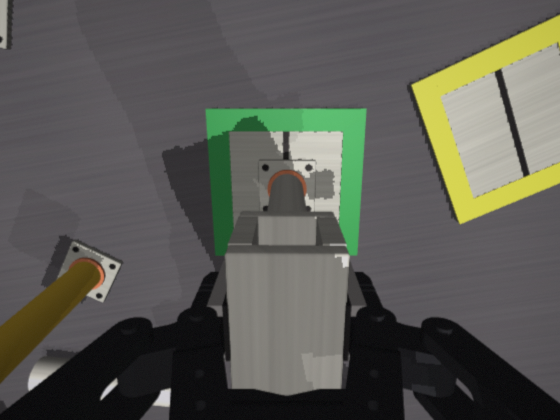

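The foot is seated flat: the wrist force swung from −8 to +6 N, and the plate margins around the foot look even. Easing the press slightly, then opening slowly.

>>> {"api": "carry_out", "payload": {"series": "0 0 -0.03 0 0;0 0 0 0 0.3;0 0 0 0 0.42;0 0 0 0 0.46;0 0 0 0 0.5;0 0 0 0 0.55;0 0 0 0 0.65;0 0 0 0 0.75", "grip_force": 20}}

```text
clock: 12.55
tcp_pos: [0.4924, 0.0954, 0.1801]
orientation: [-3.13, 0.273, -0.0]
contact_force: [-0.3, 0.2, 0.7]
grip_width: 0.0643
```

>>> {"api": "carry_out", "payload": {"series": "0 0 0 0 0.8;0 0 0 0 0.8;0 0 0 0 0.8"}}

```text
clock: 12.92
tcp_pos: [0.4924, 0.0953, 0.1801]
orientation: [-3.13, 0.273, -0.0]
contact_force: [0.6, 0.2, 0.1]
grip_width: 0.0682
```

```bash
python3 - <<'E'
from h import *
delta([.4925,.0957,.1807])
o=r.get_obs(); f=wristcal(eyes.grab_frame('wrist'),o); cv2.imwrite('pics/wrist5.png',f['color'])
E
```

```text
clk 12.93 tcp [0.4924 0.0953 0.1801] heading -9.98 tilt [ 0.  0. -1.] w 0.0682 F [0.59 0.24 0.14] q [-0.57  0.27  0.3   2.04 -0.11  0.85 -1.96]
tool shift cm [ 0.01 -0.04 -0.06]
```

View pics/wrist5.png

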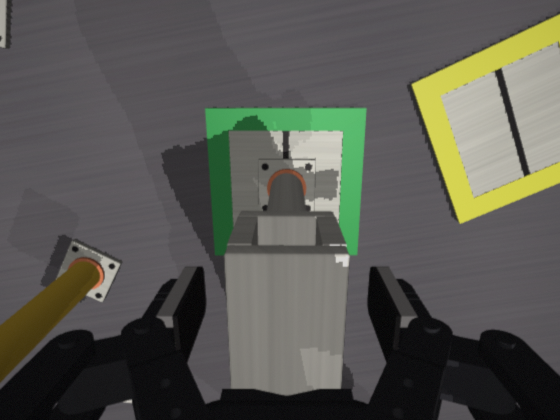

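The post stands free between the open fingers. Retreating straight up.

>>> {"api": "carry_out", "payload": {"series": "0 0 -0.5 0 0.8;0 0 -1 0 0.8;0 0 -2 0 0.8;0 0 -2 0 0.8;0 0 -2 0 0.8;0 0 -2 0 0.8;0 0 -1 0 0.8;0 0 0 0 0.8"}}

```text
clock: 13.98
tcp_pos: [0.4927, 0.0954, 0.2858]
orientation: [-3.129, 0.273, -0.002]
contact_force: [-0.4, -0.5, -0.6]
grip_width: 0.0685
```

>>> {"api": "carry_out", "payload": {"series": "0 0 0 0 0.8;0 0 0 0 0.8;0 0 0 0 0.8"}}

```text
clock: 14.35
tcp_pos: [0.4921, 0.0953, 0.2846]
orientation: [3.129, -0.273, -0.001]
contact_force: [0.6, 0.7, -0.4]
grip_width: 0.0685
```

```bash
python3 - <<'E'
from h import *
delta([.4925,.0957,.2807])
for n in ['side','scene','wrist']:
    o=r.get_obs(); f=eyes.grab_frame(n)
    for q in ['sleeve_post','ball_post','cap_post']:
        L=spotter.mark_of(f,q)
        g=wristcal(f,o) if n=='wrist' else f
        z=.01 if q[0]=='s' else 0
        print(n,q,[(onz(g,d['uv'],z)[:2].round(3).tolist(),round(d['confidence'],2)) for d in L])
    np.save(n+'6.npy',g,allow_pickle=True)
s=ld('side6')['color'][60:340,150:400]; c=ld('scene6')['color'][60:340,140:390]
cv2.imwrite('pics/both6.png',cv2.resize(np.hstack([s,c]),None,fx=1.6,fy=1.6,interpolation=cv2.INTER_CUBIC))
cv2.imwrite('pics/wrist6.png',ld('wrist6')['color'])
E
```

```text
clk 14.35 tcp [0.4921 0.0953 0.2846] heading -9.98 tilt [-8.e-04 -4.e-04 -1.e+00] w 0.0685 F [ 0.64  0.69 -0.39] q [-0.6   0.14  0.32  1.92 -0.05  1.08 -2.01]
tool shift cm [ 0.03 -0.05  0.39]
side sleeve_post [([0.491, 0.094], 0.97), ([0.668, 0.319], 0.75), ([0.504, 0.404], 0.57)]
side ball_post [([0.487, -0.292], 0.74)]
side cap_post [([0.734, 0.033], 0.72)]
scene sleeve_post [([0.521, 0.365], 0.91), ([0.45, 0.281], 0.79), ([0.682, 0.294], 0.63), ([0.489, 0.105], 0.6)]
scene ball_post []
scene cap_post [([0.74, 0.032], 0.65)]
wrist sleeve_post [([0.443, 0.292], 0.76), ([0.509, 0.391], 0.67), ([0.495, 0.095], 0.61), ([0.668, 0.301], 0.58)]
wrist ball_post []
wrist cap_post []
```

View pics/both6.png

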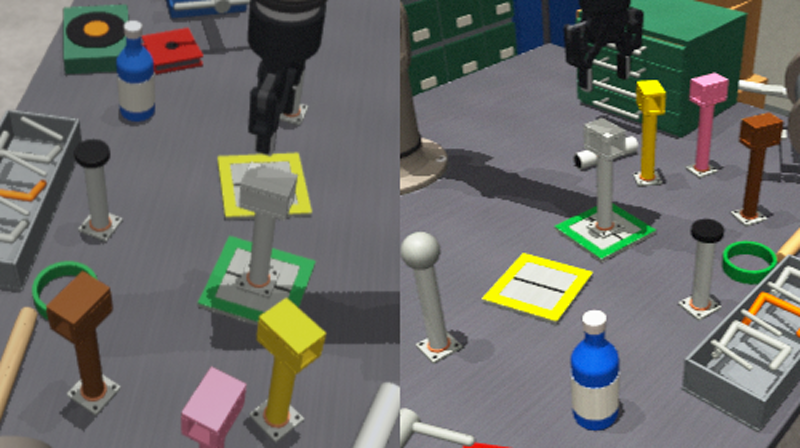

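View pics/wrist6.png

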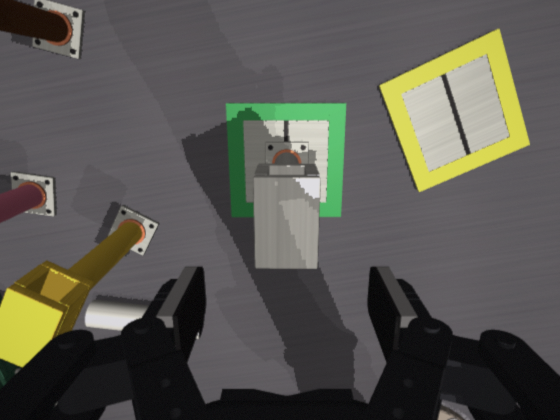

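The post stands upright at about (0.491, 0.095) against a plate centre of (0.4925, 0.096). It lies along the line, the gripper is clear and the bystanders stand where they were.

```bash
python3 -c "
from h import *
print(r.hand_in())"
```

```text
the job is handed in; nothing more can be done
None
```

I stood the bright grey sleeve post upright in the middle of the green-taped plate, sleeve along the black line, and handed the job in at about 14.5 s. I gripped it by the flat sides of its sleeve, lifted it 60 mm, and lowered it until the wrist force went from −8 N to +6 N. Then I opened the fingers slowly and backed straight up.

**Position:** The side and wrist cameras put the post's foot 2–3 mm from the plate's middle. The scene camera had it about 10 mm off, but with low confidence (0.60); the pictures support the closer figure.

**Alignment:** The gripper released at a heading of −10.0°, and the black line lies at about −10°. The foot looks square to the plate in the wrist picture.

**Bystanders:** The ball post and cap post look upright and unmoved. Their network marks were within about 10 mm of the first readings. The scene camera's network missed the ball post in the last picture, though it is plainly visible there.

**Gripper:** It is clear of everything, with about 0 N (noise only) on the wrist. The hand-in gave no verdict.

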